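Hang the telephone headset on the counter rail

ROBOT

A 7-joint arm with a two-finger parallel gripper is mounted at the origin on the work surface. World frame = base frame: x ahead of the robot, y to its left, z up, the work surface at z = 0. Lengths are in mm, angles in rad, forces in N, time in s.
With the tool pointing down it reaches from about 400 to 900 mm from the base axis. Payload 5.6 kg.
Tool frame: the origin (TCP) lies midway between the tips of the shut fingers; the grasp point (between the pads) lies 19 mm behind it; z points along the fingers, y is the line along which they close (so a half turn about z gives the same grasp; the last joint's range is limited). The gripper opens to 92 mm and grips with 3 to 60 N. Pads are 20 mm wide; open, the fingers measure 128 mm over their backs; the gripper's body (75 mm by 189 mm) begins 69 mm behind the grasp point.
Start: joints at [1.061, 0.468, -0.012, 1.603, 0.006, 1.071, -0.056], TCP at [292.482, -580.485, 214.592] pointing down, gripper open.
Joint ranges: [-2.53, 2.53], [-0.31, 2.02], [-1.57, 1.55], [0.28, 2.44], [-1.29, 4.43], [0.15, 1.84], [-2.92, 2.92]. Speed limits (rad/s): [2.57, 2.57, 3.14, 3.14, 3.14, 3.14, 3.14].

INTERFACE

Orientations are given as a rotation vector (axis times angle).
In Python, from cell import robot, grip, kin, viewer gives the robot as it stands. Calls block until the motion is done:
- robot.movep(position, orientation): joint-space move of the TCP to a pose.
- robot.servo_line(position, feed=150, rotation=None): straight line of the TCP; rotation=None keeps the orientation; feed is the mean speed in mm/s.
- robot.goto_joints(angles): joint-space move.
- grip(opening, newtons=None): opening from 0.0 (shut) to 1.0 (fully open); newtons is the grip in N (None keeps the last); returns when the fingers have stopped.
- robot.hold(seconds).
- kin.ik(position, orientation): joint angles nearest the present ones, or None.
- robot.observe(): the state.
- viewer.read_camera(name): name is "side" or "top" or "wrist"; returns the picture (400x640x3 uint8, red, green, blue); there is no depth.
- viewer.camera_info(name): a dict with "camera_matrix" (3x3 intrinsics, pixels), "R" (3x3) and "t" (3): a world point X has camera coordinates R X + t. Camera axes: x right, y down, z forward; pixel columns grow to the right and rows downward; lengths in mm; the calibration is good to about 2 mm. A picture is of the moment at which its call begins: read the wrist's pose just before it. camera_info takes no time and is no camera call; for the wrist camera it gives the pose at the moment of the call.
A pose or a line that the arm cannot do raises robot.IKError and nothing moves.
- robot.job_done(): hands the job in; it is judged then, once.
Trained networks look in the newest picture that a camera, given by its name, has taken for a name from the list of things; names that differ only in an ending like _2 or _b are one class to them, and where a whole thing is asked for, a point or a joint stands for the part that bears it (a point fixed in the world has none). Each returns a list of dicts, best first, with "confidence" (0 to 1); they miss things now and then, are a little off and sometimes report something else, mostly with a low value. They report only what shows in the picture. A call takes as long as a camera call. They do not tell look-alikes from the thing itself.
- viewer.silhouettes(name, camera): "mask" (400x640 bool, what is visible of it).
- viewer.pinpoint(name, camera): "at" ([x, y, z] in mm, in the coordinates of the camera as it stood for that picture, good to about 4 mm: a listed point, or the origin of a listed thing).
The state is a dict: "t": time; "joints": joint angles; "joint_velocities": joint speeds; "joint_torque": joint torques, N m; "tcp_pos": TCP position; "tcp_rot": TCP orientation; "contact_force": force on the tool from outside, world axes, zero at the start; "wrist_torque": the same for the moment, N m; "grip_width": opening from 0.0 (shut) to 1.0 (fully open); "grip_force": force on a finger pad.
Only numpy, scipy, OpenCV 4.12 (cv2) and the standard library are available. Lean on these libraries where they do the work, as an engineer would, in place of code of your own. Each camera call takes 0.05 s, during which the arm holds its last target. There are 200 camera calls.

TASK

Tidy the dispensary counter: take the telephone headset, the one with the microphone boom, and hang it by its headband over the middle of the steel bar of the small counter rail, one ear cup on each side of the bar, so that it hangs freely and square to the bar. Lower it onto the bar rather than dropping it, and leave the plain headphones standing where they are.

Things in the scene. Friction and masses are not known exactly. Their poses are not given: they have to be found in the camera images.
- headset: Loose, stiff black headset with microphone, 0.16 kg: an upside-down U standing on two rectangular ear cups, 150 mm wide, 148 tall. Origin: underside, midway between the cups; z up, x from cup to cup, y across the band. Cups 46 to 76 mm from the origin along x, 46 deep (y), 60 tall. A thin boom with a foam ball leaves the +x cup towards +y, reaching y = 88 mm, 15 to 40 mm high.
- headset_crown (a point): Centre of the top of the headset's crown, 148 mm above its underside. The crown is a firm level cushion, 50 mm along x, 26 mm along y, 18 mm thick: grip it across the 26 mm from above, fingertips no lower than its underside, since the bar will lie right under it. Beside it the 22 mm wide band slopes down to the cups. Axes as the headset's.
- headphones: Loose bystander to be left alone: plain black headphones of the same build and size (150 mm wide, 148 tall, 0.17 kg), standing up in the same way, but with round ear cups, 62 mm across, and no microphone boom. Origin: underside, midway between the cups; z up, x from cup to cup, y across the band.
- rail: Fixed; its place varies. Level round steel bar, 14 mm thick, between two 16 mm posts 220 mm apart. Origin: on the counter midway between the posts; z up, y along the bar. The bar's axis is 148 and its top 155 mm up, as are the post tops. Each post has a foot 120 mm long (x), 24 wide, 12 high. A hung headset's origin is 25 mm up; its microphone may point to either end.
Not all that is in view belongs to the job. What is shaped like the headset but blue, red or yellow is not meant.

How it is judged:
By the outcome, as a careful person would: the job done as asked, in the order asked, and still so for the second after the job is handed in, with the robot touching nothing.
It also fails if it takes over 38 s, if anything falls off the work surface, if the arm or the gripper's body presses on something with over 40 N, if the wrist force passes 120 N, or if a joint passes its speed limit or range.

## Working session

There is one attempt and no reset: what is moved stays moved. The work goes in short steps, each a Python script; the robot and the scene stay as the last script left them, time stands still between calls to the robot, and variables do not carry over. Pictures are saved under pics/ and viewed, at most 10 in all, crops included, and the job is handed in when it is done.

```bash
mkdir -p pics; ls; cat > h.py <<'E'
import numpy as np, cv2
from cell import robot, grip, kin, viewer
def shot(cam,name=None):
    info=viewer.camera_info(cam); im=viewer.read_camera(cam)
    if name: cv2.imwrite(f'pics/{name}.png',im[:,:,::-1])
    info={k:np.array(info[k]) for k in('camera_matrix','R','t')}
    return im,info
def world(info,p): return info['R'].T@(np.array(p)-info['t'])
def px(info,X):
    c=info['camera_matrix']@(info['R']@np.array(X,float)+info['t']); return c[:2]/c[2]
def tri(obs):
    # obs: list of (info,(u,v))
    A=[];b=[]
    for i,uv in obs:
        P=i['camera_matrix']@np.c_[i['R'],i['t']]
        for k in(0,1):
            r=uv[k]*P[2]-P[k]; n=np.linalg.norm(r[:3]); A.append(r[:3]/n); b.append(-r[3]/n)
    return np.linalg.lstsq(np.array(A),np.array(b),rcond=None)[0]
E
cat > a.py <<'E'
from h import *
ims=[]
for c in('top','side'):
    im,i=shot(c,c+'0'); ims.append(im)
    for n in('headset','headset_crown','headphones','rail'):
        for d in viewer.pinpoint(n,c):
            w=world(i,d['at']); print(c,n,round(d['confidence'],2),w.round(),px(i,w).round())
print(robot.observe()['t'],robot.observe()['tcp_rot'])
E
python3 a.py
```

```text
pics
top headset 0.94 [ 622. -432.    2.] [452. 157.]
top headset 0.9 [ 296. -312.    4.] [410. 277.]
top headset 0.75 [307. 279.   4.] [183. 267.]
top headset 0.67 [586.  18.  -3.] [287. 166.]
top headset_crown 0.9 [ 299. -309.  143.] [421. 274.]
top headset_crown 0.88 [589.  17. 147.] [284. 149.]
top headset_crown 0.66 [310. 275. 147.] [168. 263.]
top headset_crown 0.64 [ 624. -434.  149.] [471. 140.]
top rail 0.62 [536. 296.  -3.] [184. 181.]
side headset 0.91 [316. 278.  -5.] [326. 357.]
side headset 0.66 [ 296. -308.   -0.] [396. 173.]
side headset 0.57 [ 623. -434.   -1.] [313. 124.]
side headset 0.27 [591.  21. 148.] [258. 194.]
side headset_crown 0.94 [ 624. -437.  147.] [313.  88.]
side headset_crown 0.88 [309. 277. 151.] [331. 334.]
side headset_crown 0.75 [591.  19. 148.] [258. 193.]
side headset_crown 0.65 [ 295. -310.  146.] [405. 138.]
side headphones 0.62 [ 508. -295.   -2.] [331. 159.]
0.5 [-3.05642032e+00 -7.26483456e-01  1.18701680e-04]
```

View pics/top0.png

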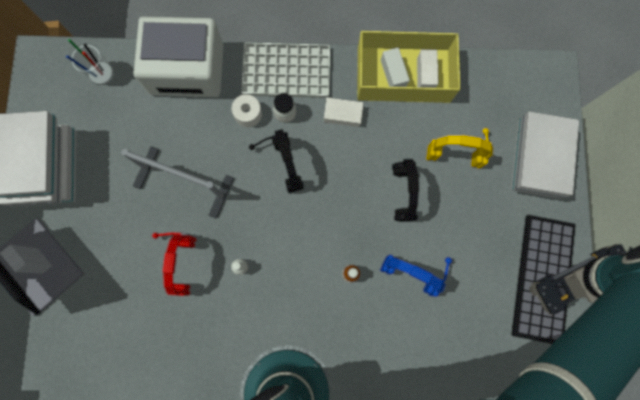

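View pics/side0.png

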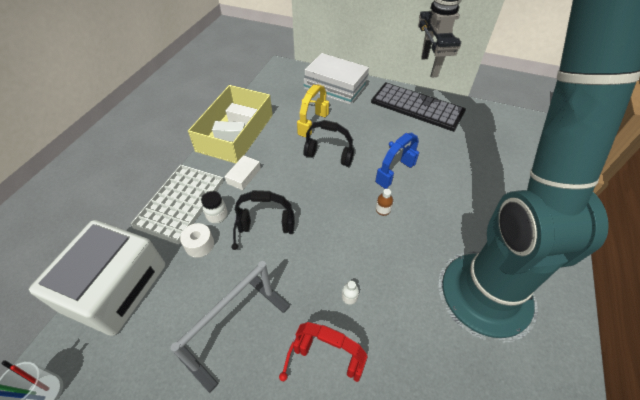

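The candidates in the top picture are:
- Black with boom at (287,160), with the boom to its left
- Plain black at (407,190)
- Yellow at (462,148), blue at (415,275) and red at (175,263)

The side picture has the boomed black one at (264,213), with its boom and foam ball at (236,243). That one fits the description. The rail bar runs from (124,152) to (222,188) in the top picture. I'll confirm with a crop and take wrist views.

```bash
cat >> h.py <<'E'
from scipy.spatial.transform import Rotation as Ro
def down(yaw): return (Ro.from_euler('z',yaw)*Ro.from_euler('x',np.pi)).as_rotvec()
E
cat > b.py <<'E'
from h import *
a=cv2.imread('pics/side0.png')[170:270,210:320]; b=cv2.imread('pics/top0.png')[110:210,240:350]
cv2.imwrite('pics/crop.png',np.vstack([cv2.resize(q,None,fx=3,fy=3,interpolation=cv2.INTER_CUBIC) for q in(a,b)])[:600])
o=robot.observe(); p=np.array(o['tcp_pos'])
y0=(Ro.from_rotvec(o['tcp_rot'])*Ro.from_euler('x',-np.pi)).as_euler('zyx')[0]
print('yaw0',y0, 'tcp->cam offs', (-viewer.camera_info('wrist')['R'].T@viewer.camera_info('wrist')['t']-p).round())
for yaw in np.radians([19-180,19,-20,160]):
    for q in ([590,18,400],[590,18,133],[536,296,158]):
        s=kin.ik(q,down(yaw)); print(round(yaw,2),q,None if s is None else np.round(s,2))
E
python3 b.py
```

```text
yaw0 0.4667210985817096 tcp->cam offs [ 70.  35. 170.]
-2.81 [590, 18, 400] [ 0.55  0.36 -0.86  1.46  0.28  1.44  1.59]
-2.81 [590, 18, 133] [ 0.47  0.59 -0.75  1.78  0.48  0.95  1.42]
-2.81 [536, 296, 158] [ 0.22  0.82 -1.19  1.7   0.81  1.2   0.72]
0.33 [590, 18, 400] [ 0.28  0.28 -0.47  1.48  0.13  1.41 -1.43]
0.33 [590, 18, 133] [ 0.17  0.49 -0.34  1.8   0.2   0.88 -1.5 ]
0.33 [536, 296, 158] [-0.04  0.59 -0.72  1.71  0.44  1.01 -2.15]
-0.35 [590, 18, 400] [ 0.2   0.27 -0.37  1.48  0.1   1.41 -2.09]
-0.35 [590, 18, 133] [ 0.06  0.47 -0.19  1.81  0.11  0.87 -2.1 ]
-0.35 [536, 296, 158] [-0.09  0.56 -0.64  1.72  0.39  0.99 -2.79]
2.79 [590, 18, 400] [ 0.46  0.33 -0.71  1.47  0.21  1.43  0.96]
2.79 [590, 18, 133] [ 0.45  0.59 -0.73  1.79  0.47  0.95  0.75]
2.79 [536, 296, 158] [ 0.2   0.79 -1.14  1.7   0.77  1.17  0.07]
```

View pics/crop.png

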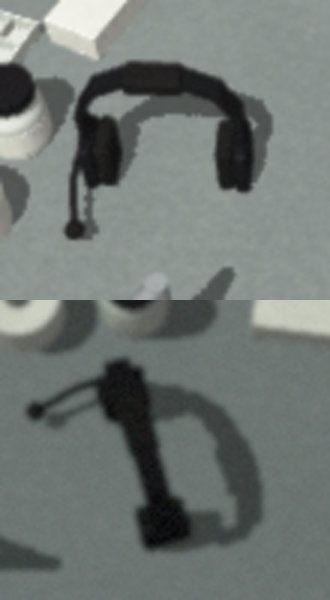

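The crop confirms it: rectangular cups, with the boom and foam ball on the cup farther from the robot (+x). The boom points to the left, so the headset's yaw is about +19°. Next I take wrist views of the headset and the rail and fit the poses.

```bash
cat > c.py <<'E'
from h import *
import pickle
p=np.array(robot.observe()['tcp_pos'])
robot.servo_line([p[0],p[1],380],feed=250)
V=[]
for k,(q,yaw) in enumerate([([640,30,380],-2.81),([560,180,380],-2.81),([600,280,380],2.79)]):
    robot.movep(q,down(yaw)); robot.hold(0.2)
    im,i=shot('wrist',f'w{k}')
    r={}
    for n in('headset','rail'):
        r[n]=[(d['confidence'],d['mask']) for d in viewer.silhouettes(n,'wrist')]
        print(k,n,[(round(c,2),np.argwhere(m).mean(0).round()[::-1],m.sum()) for c,m in r[n]])
    for n in('headset_crown','rail'):
        for d in viewer.pinpoint(n,'wrist'):
            w=world(i,d['at']); print(k,n,round(d['confidence'],2),w.round(1),px(i,w).round())
    V.append((im,i,r))
pickle.dump(V,open('v.pkl','wb'))
print(robot.observe()['t'])
w=np.hstack([cv2.resize(v[0],(400,250)) for v in V[:2]]); cv2.imwrite('pics/w.png',np.vstack([w,np.hstack([cv2.resize(V[2][0],(400,250)),w[:,:400]*0])])[:,:,::-1])
E
python3 c.py
```

```text
0 headset [(0.86, array([45., 67.]), np.int64(3062)), (0.79, array([551.,  44.]), np.int64(3011))]
0 rail [(0.85, array([502., 160.]), np.int64(4891))]
0 headset_crown 0.78 [585.4  12.2 151.6] [319. 137.]
1 headset [(0.83, array([438.,  48.]), np.int64(2835)), (0.68, array([  3., 100.]), np.int64(148)), (0.65, array([212., 155.]), np.int64(3385))]
1 rail [(0.62, array([391., 176.]), np.int64(3465))]
1 headset_crown 0.69 [584.3  15.4 150.7] [194. 158.]
1 rail 0.62 [532.  295.5  -3.1] [383. 170.]
2 headset [(0.85, array([164., 219.]), np.int64(3491)), (0.57, array([268.,  23.]), np.int64(1605)), (0.55, array([ 12., 289.]), np.int64(350))]
2 rail [(0.74, array([314., 125.]), np.int64(3789))]
2 headset_crown 0.59 [587.1  14.6 152.8] [138. 236.]
2 rail 0.77 [532.5 296.4  -4.8] [314. 125.]
6.65
```

View pics/w.png

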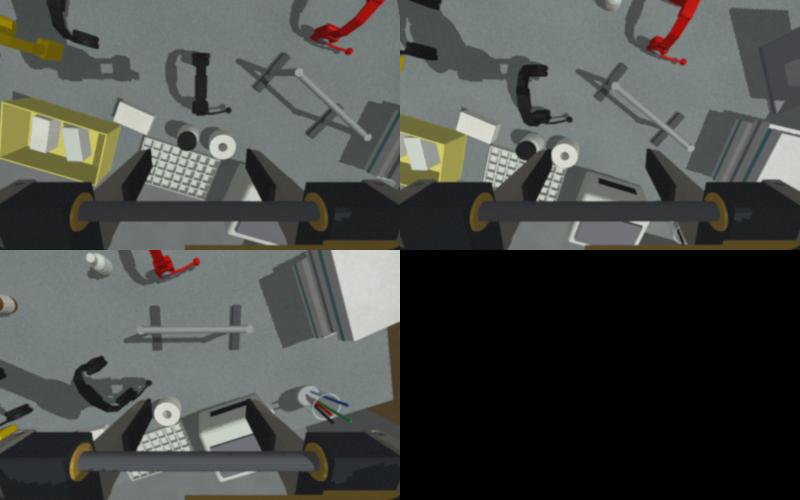

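All three wrist views show the same black headset with its boom, at about (322,135), (212,155) and (164,219) in full-size pixels. The rail is at about (530,165), (440,185) and (314,128). Next I fit model silhouettes over the views, with height left free as a check.

```bash
cat > fit.py <<'E'
from h import *
from scipy.optimize import minimize
def box(x0,x1,y0,y1,z0,z1): return np.array([[x,y,z] for x in(x0,x1) for y in(y0,y1) for z in(z0,z1)],float)
def rect(x,y,hz): return box(*x,*y,*hz)
HS=[box(46,76,-23,23,0,60),box(-76,-46,-23,23,0,60),box(-25,25,-13,13,130,148)]
for s in(1,-1):
    HS+=[np.vstack([box(*sorted((s*a,s*(a+.1))),-11,11,z0,z1) for a,z0,z1 in sec]) for sec in
      ([(25,134,143),(48,120,128)],[(48,119,128),(62,95,100)],[(55,105,112),(66,55,60)])]
RL=[box(-60,60,y-12,y+12,0,12) for y in(-110,110)]
t=np.linspace(0,2*np.pi,16)
RL+=[np.vstack([np.c_[8*np.cos(t),8*np.sin(t)+y,0*t+z] for z in(0,155)]) for y in(-110,110)]
RL+=[np.vstack([np.c_[7*np.cos(t),0*t+y,148+7*np.sin(t)] for y in(-110,110)])]
def render(M,p,i):
    R=Ro.from_euler('z',p[3]).as_matrix(); m=np.zeros((400,640),np.uint8)
    for c in M:
        w=c@R.T+p[:3]; q=w@i['R'].T+i['t']; q=q@i['camera_matrix'].T; q=q[:,:2]/q[:,2:]
        h=cv2.convexHull(np.float32(q)); cv2.fillConvexPoly(m,np.int32(np.round(h*16)),255,cv2.LINE_AA,4)
    return cv2.GaussianBlur(m/255.,(0,0),1.2)
def fit(M,p0,obs):
    B=[(i,cv2.GaussianBlur(m.astype(float),(0,0),1.2)) for i,m in obs]
    def f(p):
        e=0
        for i,b in B:
            r=render(M,p,i); e+=1-np.minimum(r,b).sum()/np.maximum(r,b).sum()
        return e/len(B)
    s=np.vstack([p0]+[np.array(p0)+d for d in np.diag([12,12,8,.12])])
    r=minimize(f,p0,method='Nelder-Mead',options=dict(initial_simplex=s,xatol=.02,fatol=1e-5,maxiter=400)); return r.x,r.fun
E
cat > d.py <<'E'
from fit import *
import pickle
V=pickle.load(open('v.pkl','rb'))
d=(V[0][0].max(2)<50).astype(np.uint8); roi=np.zeros_like(d); roi[70:190,270:380]=1
n,l,st,_=cv2.connectedComponentsWithStats(d*roi); m0=l==1+np.argmax(st[1:,4]); 
H=[(V[0][1],m0),(V[1][1],V[1][2]['headset'][2][1]),(V[2][1],V[2][2]['headset'][0][1])]
Rr=[(v[1],v[2]['rail'][0][1]) for v in V]
print('m0',m0.sum())
for s in(H,H[:1],H[1:]): x,f=fit(HS,[586,15,2,.33],s); print('hs',x.round(2),round(f,3))
for s in(Rr,Rr[2:],Rr[:2]): x,f=fit(RL,[533,296,0,-.35],s); print('rail',x.round(3),round(f,3))
xh=fit(HS,[586,15,2,.33],H)[0]; xr=fit(RL,[533,296,0,-.35],Rr)[0]
tiles=[]
for k in range(3):
    im=V[k][0][:,:,::-1].copy()
    for M,x in((HS,xh),(RL,xr)):
        c,_=cv2.findContours((render(M,x,V[k][1])>.5).astype(np.uint8),0,2); cv2.drawContours(im,c,-1,(0,255,0),1)
    tiles.append(im[60:290,60:640])
cv2.imwrite('pics/fit.png',np.vstack([tiles[0],tiles[2]]))
E
python3 d.py
```

```text
m0 1959
hs [5.8778e+02 1.4550e+01 3.4000e-01 3.5000e-01] 0.212
hs [ 5.8789e+02  1.7330e+01 -2.5060e+01  3.2000e-01] 0.197
hs [5.8748e+02 1.5850e+01 3.8400e+00 3.3000e-01] 0.199
rail [ 5.32193e+02  2.95525e+02 -3.47900e+00 -3.48000e-01] 0.112
rail [ 5.32335e+02  2.95107e+02 -7.62400e+00 -3.43000e-01] 0.117
rail [ 5.32202e+02  2.95494e+02 -2.78300e+00 -3.46000e-01] 0.103
```

View pics/fit.png

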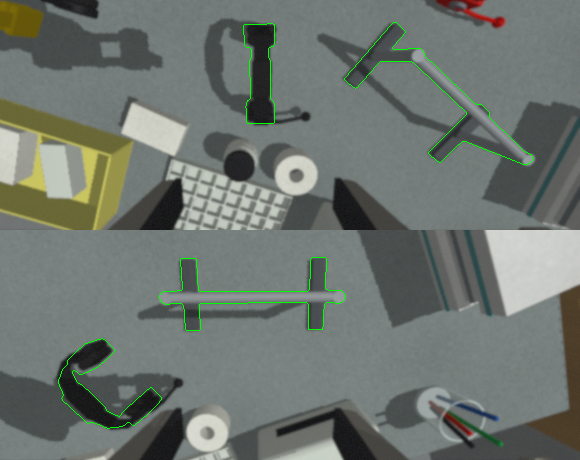

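The fitted outlines sit on both objects: headset at (587.6, 15), yaw 0.335, and rail at (532.2, 295.5), yaw −0.347. Heights agree with the text to within 4 mm. Now I grasp.

```bash
cat > e.py <<'E'
from h import *
yaw=.335-np.pi
robot.movep([587.6,15,240],down(yaw))
robot.servo_line([587.6,15,135.5],feed=90)
print(np.round(robot.observe()['contact_force'],1))
grip(0.0,25); o=robot.observe(); print(o['grip_width']*92,o['grip_force'],np.round(o['contact_force'],1),np.round(o['tcp_pos'],1))
robot.servo_line([587.6,15,330],feed=120); robot.hold(.2)
o=robot.observe(); print(o['t'],o['grip_width']*92,o['grip_force'],np.round(o['contact_force'],1),np.round(o['wrist_torque'],2))
q2=down(-.347-np.pi)
robot.servo_line([532.2,295.5,330],feed=150,rotation=q2); robot.hold(.3)
o=robot.observe(); print(o['t'],np.round(o['tcp_pos'],1),o['joints'].round(2) if hasattr(o['joints'],'round') else o['joints'])
a,ia=shot('side','s1'); b,ib=shot('top','t1')
for c,i in(('side',ia),('top',ib)):
    for d in viewer.pinpoint('headset_crown',c):
        w=world(i,d['at']); 
        if w[2]>200: print(c,w.round())
print(px(ia,[532,295,250]),px(ib,[532,295,250]))
A=cv2.resize(a[150:390,140:400],(780,720))[:, :]; 
def crop(im,i):
    u,v=px(i,[532,295,220]).astype(int); u=np.clip(u,100,540); v=np.clip(v,110,290); return cv2.resize(im[v-110:v+110,u-100:u+100],(400,440),interpolation=cv2.INTER_CUBIC)
cv2.imwrite('pics/held.png',np.hstack([crop(a,ia),crop(b,ib)])[:,:,::-1])
E
python3 e.py
```

```text
[ 1.1  0.6 -0.4]
25.993566614515196 24.974428117275238 [-0.4 -0.7 -0.5] [587.6  15.1 135.5]
12.0917 25.948520008069263 24.973412454128265 [-0.3  0.1 -2.7] [ 0.08 -0.12  0.01]
14.45 [532.3 295.2 330. ] [-0.02  0.41 -0.73  1.53  0.28  1.31  0.44]
side [534. 297. 346.]
[211.01755177 280.01792443] [153.21987888 157.32767487]
```

View pics/held.png

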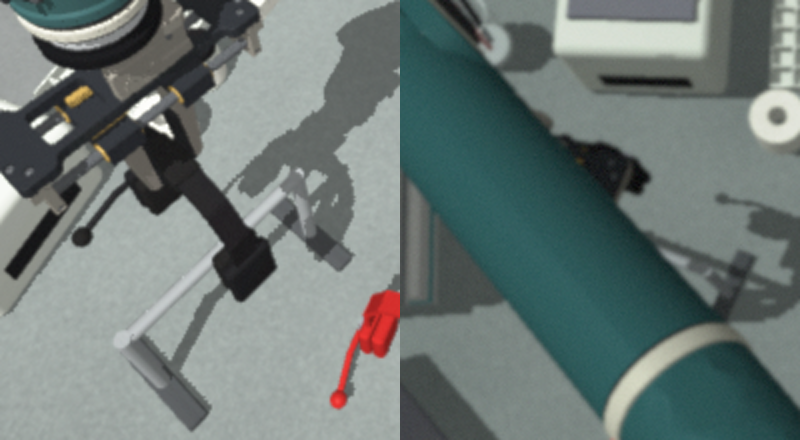

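The headset is held level, with the boom cup at (150,190) and the near cup at (245,265) in the left half, astride the bar line. I lower it with force feedback.

```bash
cat > f.py <<'E'
from h import *
robot.servo_line([532.2,295.5,172],feed=80); robot.hold(.2)
f0=np.array(robot.observe()['contact_force']); print(f0.round(2))
z=172
while z>152:
    z-=1; robot.servo_line([532.2,295.5,z],feed=15)
    f=np.array(robot.observe()['contact_force'])-f0
    if z<167: print(z,f.round(1))
    if f[2]>1.5: break
o=robot.observe(); print(o['t'],np.round(o['tcp_pos'],1),np.round(o['wrist_torque'],2))
a,ia=shot('side','s2')
u,v=px(ia,[532,295,100]).astype(int); cv2.imwrite('pics/low.png',cv2.resize(a[v-110:v+90,u-100:u+120],None,fx=2.7,fy=2.7,interpolation=cv2.INTER_CUBIC)[:,:,::-1])
E
python3 f.py
```

```text
[ 0.59  1.04 -1.87]
17.225 [532.2 295.4 170.9] [ 0.03 -0.12 -0.02]
```

View pics/low.png

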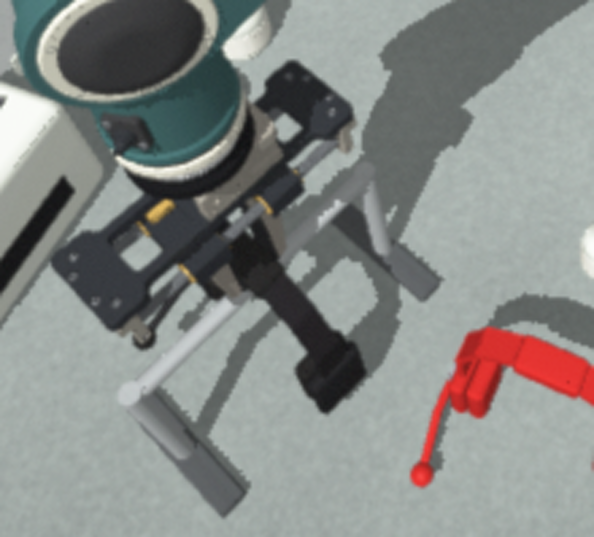

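That stop was sensor noise: it came at z = 171, while contact is expected near 160. The picture shows the headset astride the bar. I continue with averaged force readings.

```bash
cat > g.py <<'E'
from h import *
def fz():
    s=[]
    for _ in range(6): robot.hold(.02); s.append(robot.observe()['contact_force'][2])
    return np.mean(s)
robot.servo_line([532.2,295.5,165],feed=25); f0=fz(); z=165
while z>153:
    z-=1; robot.servo_line([532.2,295.5,z],feed=15); f=fz()-f0; print(z,round(f,1),end='; ')
    if f>2.5: break
o=robot.observe(); print(o['t'],np.round(o['tcp_pos'],1),o['contact_force'],np.round(o['wrist_torque'],2))
E
python3 g.py
```

```text
164 -0.3; 163 -0.1; 162 -0.1; 161 0.3; 160 2.5; 159 9.0; 19.8667 [532.4 295.7 160.2] [-1.84658056 -1.34392427  7.67665912] [-0.41  0.39  0.02]
```

Contact came at z ≈ 160, as predicted. I ease off, release, retreat and check.

```bash
cat > i.py <<'E'
from fit import *
robot.servo_line([532.2,295.5,160.3],feed=15); robot.hold(.1)
grip(0.7); robot.hold(.2)
robot.servo_line([532.2,295.5,300],feed=100)
robot.movep([560,60,400],down(-2.81)); robot.hold(.3)
print(robot.observe()['t'])
T=[]
for c in('side','wrist'):
    im,i=shot(c,c+'_end')
    u,v=px(i,[532,295,80]).astype(int); print(c,u,v)
    u=np.clip(u,110,530); v=np.clip(v,110,290)
    T.append(cv2.resize(im[v-110:v+110,u-110:u+110],(400,400),interpolation=cv2.INTER_CUBIC))
    for d in viewer.pinpoint('headset_crown',c)+viewer.pinpoint('headset',c):
        w=world(i,d['at'])
        if np.hypot(*(w[:2]-[532,295]))<60: print(c,w.round())
    ms=[d['mask'] for d in viewer.silhouettes('headset',c)]
    r=render(HS,[532.2,295.5,25,-.347],i)>.5
    for m in ms:
        if (m&r).sum()>300: x,f=fit(HS,[532.2,295.5,25,-.347],[(i,m)]); print(c,x.round(2),round(f,3))
cv2.imwrite('pics/end.png',np.hstack(T)[:,:,::-1])
print(robot.observe()['t'])
E
python3 i.py
```

```text
24.025
side 228 315
side [532. 297. 171.]
side [526. 300.  26.]
side [ 5.3368e+02  2.9586e+02  2.6160e+01 -3.4000e-01] 0.251
wrist 455 199
wrist [530. 292. 176.]
wrist [ 5.3036e+02  2.9485e+02  3.1280e+01 -3.3000e-01] 0.212
24.425
```

View pics/end.png

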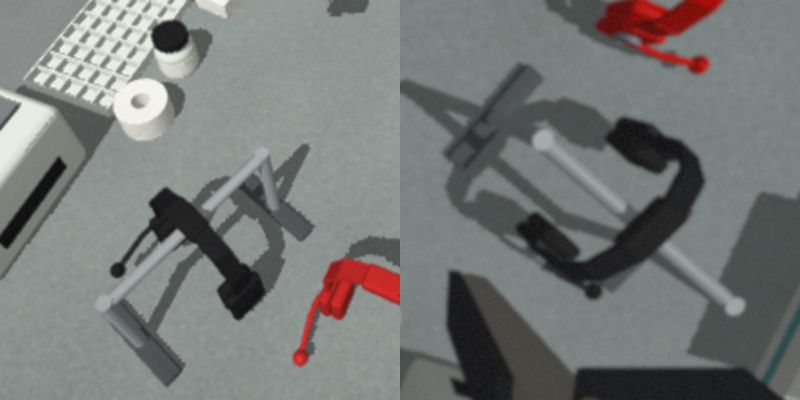

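The headset hangs square across the middle of the bar, with one cup on each side. In the end picture the side view has the crown at (185,225) and the boom ball at (118,270). The pose matches the target within measurement error, and the robot is clear.

```bash
python3 -c "
from h import *
print(robot.job_done())"
```

```text
the job is handed in; nothing more can be done
None
```

The black boom headset was lowered onto the middle of the rail's bar and hangs freely and square to it, one cup on each side; the plain headphones were not touched, and I handed the job in at about 24.4 s of the 38 s.

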